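Set the spout of a tasting dispenser and clamp its filler lid

ROBOT

A 6-joint arm with a two-finger parallel gripper is mounted at the origin on a cart in front of the work surface, level with it; the furniture and walls round the work are solid. World frame = base frame: x ahead of the robot, y to its left, z up, the work surface at z = 0. Lengths are in m, angles in rad, forces in N, time in s.
With the tool pointing down it reaches from about 0.35 to 0.775 m from the base axis. Payload 7.3 kg.
Tool frame: the origin (TCP) lies at the very end of the fingers, on their centre line; the grasp point (between the pads) lies grip_point_offset behind it (grip_point_offset is the distance from the TCP to the grasp point, in m); z points along the fingers, y is the direction in which the jaws open and shut (so a half turn about z gives the same grasp; the last joint's range is limited). The gripper opens to 92 mm and grips with 3 to 60 N. Pads are 19 mm wide; open, the fingers measure 130 mm over their backs; the gripper's body (75 mm by 190 mm) begins 47 mm behind the grasp point.
Start: joints at [-1.361, 0.342, 1.524, -0, 1.275, -0.146], TCP at [0.183, -0.492, 0.227] pointing down, gripper open.
Joint ranges: [-2.53, 2.53], [-0.77, 2.02], [0.04, 2.7], [-1, 4.14], [0.28, 2.66], [-3.11, 3.11]. Speed limits (rad/s): [2.57, 2.57, 3.14, 3.14, 3.14, 3.14].

INTERFACE

Orientations are given as [roll, pitch, yaw] about the fixed x, y, z axes, in that order (R = Rz(yaw) Ry(pitch) Rx(roll)).
In Python, from cell import * gives the robot as it stands.
- The arm moves only by the shell command python3 -m inch 'ROWS' [OPENING] [FORCE]. ROWS is JSON, a list that holds one entry, the list of rows, each a list of 4 numbers: the shift along the tool's x, y, z in mm, then the turn about the tool's z in rad. In form: [[[x, y, z, roll], ...]]. A call has 1 to 10 rows; each row shifts and turns the commanded pose from where the row before left it, along the tool's axes as they then stand; what a row does not reach is not made up. A row lasts 1/8 s, in which the tool goes at most 62.5 mm and 10.7 degrees, less where a joint would pass 70% of its speed; a pose out of reach is approached as far as the arm can. A call with a gripper value outside its range is refused whole. OPENING is the closure, from -1 (fully open) to 1 (shut), set as the call begins (- or left out, the last holds). The fingers move at their own pace and stop on an object; FORCE is the grip in N (left out, the last holds). Time passes only in rows, so rows that do not move let the fingers close. It gives the time, the measured TCP pose, the force and the opening at its end, in the units of the state.
- observe(): the state, without advancing time (a new reading comes with each control period).
- read_camera(name): name is "scene" or "top" or "wrist"; returns a dict with "img" (384x512x3 uint8, blue, green, red), "fx", "fy", "cx", "cy" (pixels), "k1" (the pictures are not rectified: a ray, as slopes to the right and down, at radius r is drawn at 1 + k1 r^2 times it, then the intrinsics apply), "eye" and "rotation" of the camera in the world; the wrist camera has in their place "T_tool_cam" (4x4, takes a point from camera to tool coordinates, whose origin is the TCP and whose axes are the flange's). Camera axes: x right, y down, z forward; pixel columns grow to the right and rows downward; lengths in m; the calibration is good to about 2 mm. A picture is of the moment at which its call begins: read the wrist's pose just before it. There is no depth.
- hand_in(): hands the job in, once; it reports no verdict.
Trained networks look in the newest picture that a camera, given by its name, has taken for a name from the list of things; names that differ only in an ending like _2 or _b are one class to them, and where a whole thing is asked for, a point or a joint stands for the part that bears it (a point fixed in the world has none). Each returns a list of dicts, best first, with "conf" (0 to 1); they miss things now and then, are a little off and sometimes report something else, mostly with a low value. They report only what shows in the picture. A call takes as long as a camera call. They do not tell look-alikes from the thing itself.
- boxes_of(camera, label): "at" ([row, column] in pixels, amid what is visible of it).
- place_of(camera, label): "at" ([row, column] in pixels: a listed point, or the origin of a listed thing).
The state is a dict: "time": time; "qpos": joint angles; "qvel": joint speeds; "joint_efforts": joint torques, N m; "tool_pos": TCP position; "tool_rot": TCP orientation; "contact_force": force on the tool from outside, world axes, zero at the start; "torque": the same for the moment, N m; "opening": finger opening in m.
Only numpy, scipy, OpenCV 4.12 (cv2) and the standard library are available. Lean on these libraries where they do the work, as an engineer would, in place of code of your own. Each camera call takes 0.05 s, during which the arm holds its last target. There are 200 camera calls.

TASK

Get the steel wine dispenser ready to pour: screw its pour head clockwise by the upright wing on top until the spout's mouth hangs centred over the glass standing on the tray, and swing the wire bail over the filler lid, past its crest, so that it clamps the lid shut. Leave that glass standing where it is, do not knock over the other things, and let go of everything at the end.

Things in the scene. Friction and masses are not known exactly. Their poses are not given: they have to be found in the camera images.
- dispenser: Fixed tank of plain steel with two rounded ends on a dark wooden foot, 130 (x) x 300 (y) x 160 mm high. Origin: centre of its underside; z up. The pour head's upright axis is at (0, +85 mm) of this frame, the filler neck's axis at (0, -85 mm). Its -x side (with the sight tube) faces roughly to the robot.
- head_grip (a point): Grip point of the pour head: on its turning axis, 17 mm below the top of the upright wing, about 240 mm above the counter. The wing is a plate 50 mm long (this point's x), 12 mm thick (y) and 44 mm high, its lower edge 27 mm below this point, where the round hub (48 mm across) begins; fingertips may reach 25 mm below this point. The point's x axis points the way the spout points; z up. The head turns stiffly (about 0.12 N m) and stays where it is left.
- spout_mouth (a point): Centre of the spout's open mouth, 110 mm from the head's axis along the x of head_grip, 63 mm below head_grip. The spout is a 12 mm tube that sweeps just above the tank and about 14 mm above the glass.
- pour_head (a joint): Turn of the pour head, rad: grows clockwise seen from above, by 1 rad per rad of turn; the head sinks 1 mm per rad on its thread. No stop near the glass: it can be turned past it (and back). At 0 the spout points to 265 degrees in the dispenser frame (nearly its -y); in general to 265 degrees minus the value. Starts between -0.4 and 0.4; the glass is 1.0 to 3.1 rad clockwise from the start.
- bail_tab (a point): Grip point on the thumb tab of the wire bail, 85 mm from the bail's pivot, 13 mm below the tab's end. The tab is a flat bar 14 mm wide (this point's y, along the pivot axis), 7 mm thick (x) and 70 mm long (z, along the bail outwards, from 28 to 98 mm from the pivot). At its root the wire spreads to 66 mm width. Pinched across its 14 mm width the tab can turn between the fingers.
- bail_pivot (a point): Middle of the bail's pivot axis, on the filler neck's axis, 188 mm above the counter. Its axes turn with the bail; the pivot axis is y (the dispenser's y).
- bail (a joint): Swing of the wire bail, rad: 0 open, where it starts, held by its spring and leaning 0.95 rad from upright to the dispenser's -x side; 0.95 upright; 1.44 clamped against its stop, leaning 0.49 rad to +x. With t = value - 0.95 the tab point lies 85 mm x sin(t) along the dispenser's x and 85 mm x cos(t) above the pivot. It resists until the crest at 0.95 (at most about 0.25 N m, 3 N at the tab); past it the spring draws it over and holds it at the clamped stop.
- pour_glass_center (a point): Empty stemmed tasting glass, 65 mm across, 155 mm high, standing loose on the round steel tray (84 mm across, 8 mm high) that clips to the tank's rounded end. Point: on its axis, half-way up (77.5 mm over its foot).
- spare_glass_center (a point): Bystander: another such glass on the counter to the right, point on its axis half-way up.
- funnel_center (a point): Bystander: steel funnel standing on its mouth, 70 mm across, 92 mm high, point half-way up.
- bottle_center (a point): Bystander: pale wine bottle with a gold cap, 70 mm across, 311 mm high, to the left, point half-way up.
There are look-alikes about, which are no part of the job. Leave any green or orange look-alike of the part that bears pour_glass_center alone.

How it is judged:
At the end, for the whole second after the job is handed in: The spout's mouth is within 10 mm (seen from above) of the axis of the glass on the tray, at rest; the bail stands at 1.35 rad or more (its clamped stop is 1.44), clamped over the lid; the glass is upright on its tray (horizontal distance between spout_mouth and pour_glass_center below 0.01 m and value of joint bail above 1.35 rad and angle between pour_glass_center's own z axis and vertical below 0.1 rad and velocity of joint pour_head between -0.05 and 0.05 rad/s); the robot touches nothing.
It fails at once if the glass on the tray is pushed more than 20 mm or tipped (distance of pour_glass_center from where it was at the start of the episode above 0.02 m or angle between pour_glass_center's own z axis and vertical above 0.3 rad).
It fails at once if a bystander (spare glass, funnel or bottle) is knocked over (angle between any of spare_glass_center, funnel_center, bottle_center's own z axis and vertical above 0.5 rad).
It also fails if it takes over 70 s, if anything falls off the work surface, if the arm or the gripper's body presses on something with over 40 N, if the wrist force passes 120 N, or if a joint passes its speed limit or range.

## Working session

There is one attempt and no reset: what is moved stays moved. The work goes in short steps, Python scripts to look and compute and a shell command to move; the robot and the scene stay as the last step left them, time stands still between calls to the robot, and variables do not carry over. Pictures are saved under pics/ and viewed, about 8 in all and at most 12, crops included, and the job is handed in when it is done.

```bash
mkdir -p pics && ls
cat > h.py <<'E'
from cell import *
import numpy as np, cv2
from scipy.spatial.transform import Rotation as R
def T_tool():
    o=observe(); T=np.eye(4)
    T[:3,:3]=R.from_euler('xyz',o['tool_rot']).as_matrix(); T[:3,3]=o['tool_pos']; return T
def shot(name):
    T=T_tool(); c=read_camera(name)
    if 'eye' in c: e=np.array(c['eye']);Rm=np.array(c['rotation'])
    else:
        W=T@np.array(c['T_tool_cam']); e=W[:3,3];Rm=W[:3,:3]
    c['e']=e;c['R']=Rm; return c
def ray(c,at):
    K=np.array([[c['fx'],0,c['cx']],[0,c['fy'],c['cy']],[0,0,1.]])
    p=cv2.undistortPoints(np.array([[[at[1],at[0]]]],float),K,np.array([c['k1'],0,0,0.]))[0,0]
    d=c['R']@np.array([p[0],p[1],1]); return c['e'],d/np.linalg.norm(d)
def onz(c,at,z):
    e,d=ray(c,at); return e+d*(z-e[2])/d[2]
def tri(rays):
    A=np.zeros((3,3));b=np.zeros(3)
    for e,d in rays:
        P=np.eye(3)-np.outer(d,d);A+=P;b+=P@e
    x=np.linalg.solve(A,b)
    return x,[np.linalg.norm((np.eye(3)-np.outer(d,d))@(x-e)) for e,d in rays]
def proj(c,X):
    p=c['R'].T@(np.array(X)-c['e']);s=p[:2]/p[2];s=s*(1+c['k1']*(s@s))
    return [round(float(c['fy']*s[1]+c['cy']),1),round(float(c['fx']*s[0]+c['cx']),1)]
E
python3 - <<'E'
from h import *
o=observe();print({k:np.round(v,3) for k,v in o.items()}); print(grip_point_offset)
for n in ['scene','top']:
    c=shot(n);cv2.imwrite(f'pics/{n}0.png',c['img']);print(n,c['e'].round(3),c['R'].round(3).tolist(),c['fx'])
    for l in ['dispenser','head_grip','spout_mouth','bail_tab','bail_pivot','pour_glass_center','spare_glass_center','funnel_center','bottle_center']:
        print(l,[(np.round(d['at'],1).tolist(),round(d['conf'],2)) for d in place_of(n,l)[:4]])
E
```

```text
pics
{'time': np.float64(0.0), 'qpos': array([-1.361,  0.343,  1.525, -0.   ,  1.275, -0.146]), 'qvel': array([-0.   ,  0.002, -0.001,  0.   ,  0.   ,  0.   ]), 'joint_efforts': array([-3.0000e-03, -4.3125e+01, -2.4422e+01,  7.2000e-02,  5.6000e-02,
       -0.0000e+00]), 'tool_pos': array([ 0.183, -0.492,  0.226]), 'tool_rot': array([-3.14 , -0.   ,  0.356]), 'contact_force': array([ 0.023, -0.563,  0.691]), 'torque': array([-0.055, -0.028,  0.011]), 'opening': np.float64(0.091)}
0.0188
scene [-0.273 -0.906  1.286] [-2.297, 0.01, -0.67] 494.7315395714281
dispenser [([229.6, 272.3], 0.72)]
head_grip [([168.2, 259.5], 0.75), ([228.3, 275.0], 0.65)]
spout_mouth [([198.7, 270.8], 0.55)]
bail_tab [([201.2, 277.9], 0.54)]
bail_pivot [([206.3, 294.1], 0.6)]
pour_glass_center [([165.3, 243.1], 0.82), ([228.0, 215.5], 0.59)]
spare_glass_center [([299.7, 340.0], 0.63)]
funnel_center [([308.5, 291.1], 0.54)]
bottle_center [([137.1, 222.5], 0.66)]
top [-0.265 -0.054  1.287] [-2.535, -0.007, -1.392] 429.9935606555462
dispenser [([206.5, 264.3], 0.64), ([266.9, 347.5], 0.42)]
head_grip [([151.4, 236.2], 0.88)]
spout_mouth [([182.7, 263.6], 0.65)]
bail_tab [([183.5, 283.9], 0.4)]
bail_pivot [([176.2, 289.2], 0.48)]
pour_glass_center [([190.8, 209.5], 0.89), ([199.9, 164.3], 0.88), ([162.6, 188.6], 0.8), ([226.8, 193.7], 0.7)]
spare_glass_center []
funnel_center [([190.4, 209.4], 0.72), ([265.6, 349.3], 0.49)]
bottle_center [([147.9, 152.7], 0.71)]
```

```bash
sed -i "s/Rm=np.array(c\['rotation'\])/Rm=R.from_euler('xyz',c['rotation']).as_matrix()/" h.py
python3 - <<'E'
import cv2,numpy as np
a=cv2.imread('pics/scene0.png');b=cv2.imread('pics/top0.png')
# crops side by side scaled 
A=cv2.resize(a[110:340,170:370],None,fx=2.5,fy=2.5,interpolation=cv2.INTER_CUBIC)
B=cv2.resize(b[90:320,130:380][:, :],None,fx=2.5,fy=2.5,interpolation=cv2.INTER_CUBIC)
cv2.imwrite('pics/a1.png',A);cv2.imwrite('pics/b1.png',B)
E
python3 - <<'E'
from h import *
S=shot('scene');T=shot('top')
for n,s,t in [('head',(168.2,259.5),(151.4,236.2)),('mouth',(198.7,270.8),(182.7,263.6)),('tab',(201.2,277.9),(183.5,283.9)),('pivot',(206.3,294.1),(176.2,289.2)),('bottle',(137.1,222.5),(147.9,152.7)),('disp',(229.6,272.3),(206.5,264.3))]:
    x,e=tri([ray(S,s),ray(T,t)]);print(n,x.round(3),np.round(e,3))
for t in [(190.8,209.5),(199.9,164.3),(162.6,188.6),(226.8,193.7)]:
    p=onz(T,t,.0855);print(t,p.round(3),proj(S,p))
for t in [(165.3,243.1),(228,215.5),(299.7,340)]:
    p=onz(S,t,.0775);print(t,p.round(3),proj(T,p))
E
```

```text
head [0.582 0.148 0.23 ] [0.014 0.014]
mouth [0.541 0.049 0.164] [0. 0.]
tab [ 0.514 -0.017  0.214] [0.001 0.001]
pivot [ 0.579 -0.028  0.164] [0.002 0.002]
bottle [0.623 0.449 0.163] [0.004 0.004]
disp [0.546 0.044 0.016] [0. 0.]
(190.8, 209.5) [0.53  0.232 0.085] [190.3, 236.7]
(199.9, 164.3) [0.466 0.373 0.085] [178.5, 201.1]
(162.6, 188.6) [0.635 0.334 0.085] [166.1, 242.5]
(226.8, 193.7) [0.383 0.249 0.085] [204.7, 201.2]
(165.3, 243.1) [0.646 0.345 0.077] [161.3, 186.8]
(228, 215.5) [0.36  0.127 0.077] [240.6, 229.4]
(299.7, 340) [ 0.475 -0.352  0.077] [232.8, 381.5]
```

View pics/a1.png

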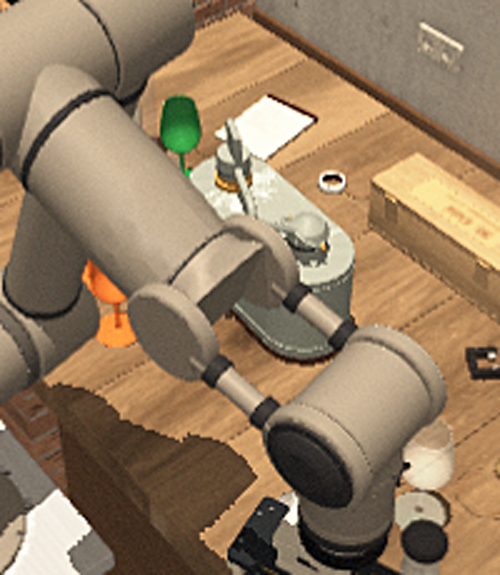

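View pics/b1.png

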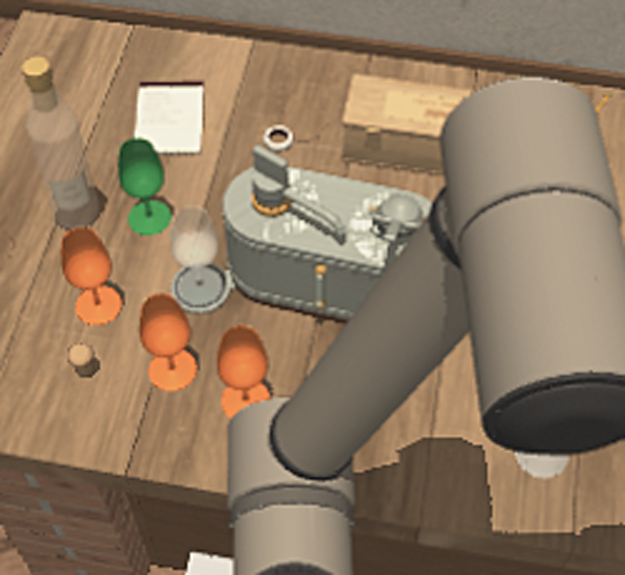

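Candidates for the pour glass: three orange (top px (col 164,row 200), (194,227), (228,241)), one green (188,163), and one clear glass standing on the steel tray (209,191). I choose the clear one. The spout points to about (266,183) and the wing is at about (238,156).

```bash
python3 -m inch '[[[0,0,-58,0],[0,0,-58,0],[0,0,-58,0]]]' 1 20 && python3 -c "
from h import *
c=shot('wrist');print(np.round(c['T_tool_cam'],3),c['fx'],c['fy'])"
```

```text
time: 1.48
tool_pos: [0.1828, -0.4918, 0.4027]
tool_rot: [3.141, 0.0, 0.356]
contact_force: [-0.3, -1.0, 0.1]
opening: 0.0667
[[ 0.    -0.96  -0.279  0.077]
 [ 1.     0.001 -0.001  0.001]
 [ 0.001 -0.279  0.96  -0.157]
 [ 0.     0.     0.     1.   ]] 325.61225190127334 325.61225190127334
```

```bash
python3 -m inch '[[[47,-35,0,0],[47,-35,0,0],[47,-35,0,0],[47,-35,0,0],[47,-35,0,0],[47,-35,0,0],[47,-35,0,0],[47,-35,0,0],[47,-35,0,0],[47,-35,0,0]]]' && python3 -m inch '[[[48,-35,0,0],[48,-35,0,0],[0,0,0,0.178],[0,0,0,0.178],[0,0,0,0]]]'
python3 - <<'E'
from h import *
c=shot('wrist');cv2.imwrite('pics/w1.png',c['img'])
L=['head_grip','spout_mouth','bail_tab','bail_pivot','pour_glass_center','dispenser']
z=dict(head_grip=.24,spout_mouth=.177,bail_tab=.237,bail_pivot=.188,pour_glass_center=.0855,dispenser=0)
for l in L:
    for d in place_of('wrist',l)[:3]: print('wrist',l,np.round(d['at'],1),round(d['conf'],2),onz(c,d['at'],z[l]).round(3))
cs=[(n,shot(n)) for n in ['scene','top']]
for n,c in cs:
    for l in L:
        for d in place_of(n,l)[:3]: print(n,l,np.round(d['at'],1),round(d['conf'],2),onz(c,d['at'],z[l]).round(3))
E
```

```text
time: 2.78
tool_pos: [0.5023, 0.0015, 0.4006]
tool_rot: [3.141, -0.0, 0.356]
contact_force: [0.8, -1.0, 0.3]
opening: 0.0005
time: 3.4
tool_pos: [0.5672, 0.0989, 0.4003]
tool_rot: [3.141, 0.0, 0.002]
contact_force: [0.7, 0.1, -0.3]
opening: 0.0004
wrist head_grip [164.5 210.8] 0.71 [0.581 0.139 0.24 ]
wrist spout_mouth [195.6 300.7] 0.78 [0.531 0.039 0.177]
wrist spout_mouth [165.9 207.6] 0.39 [0.567 0.151 0.177]
wrist bail_tab [244.9 366. ] 0.61 [ 0.493 -0.024  0.237]
wrist bail_pivot [244.9 366.8] 0.34 [ 0.47  -0.044  0.188]
wrist pour_glass_center [212.2  80.2] 0.81 [0.476 0.363 0.086]
wrist pour_glass_center [181.9 162.3] 0.73 [0.524 0.232 0.086]
wrist pour_glass_center [104.5  81.4] 0.56 [0.636 0.338 0.086]
scene head_grip [166.4 259.4] 0.62 [0.562 0.137 0.24 ]
scene spout_mouth [199.6 271.7] 0.63 [0.531 0.033 0.177]
scene bail_tab [200.9 275.6] 0.49 [ 0.493 -0.03   0.237]
scene bail_pivot [205.1 292.7] 0.54 [ 0.559 -0.041  0.188]
scene pour_glass_center [227.5 215.9] 0.96 [0.358 0.121 0.085]
scene pour_glass_center [191.1 238. ] 0.8 [0.531 0.225 0.085]
scene pour_glass_center [177.6 200.6] 0.8 [0.467 0.379 0.085]
scene dispenser [230.3 273.1] 0.6 [0.556 0.051 0.   ]
top spout_mouth [181.5 265.2] 0.38 [0.537 0.044 0.177]
top bail_tab [187.8 284. ] 0.66 [ 0.481 -0.02   0.237]
top bail_pivot [177.1 289.9] 0.56 [ 0.56  -0.032  0.188]
top bail_pivot [202.1 262.8] 0.36 [0.451 0.038 0.188]
top pour_glass_center [230.  196.4] 0.92 [0.373 0.237 0.085]
top pour_glass_center [192.8 208.5] 0.83 [0.521 0.233 0.085]
top pour_glass_center [239.4 226.3] 0.66 [0.358 0.136 0.085]
top dispenser [202.9 262.4] 0.8 [0.57  0.054 0.   ]
```

View pics/w1.png

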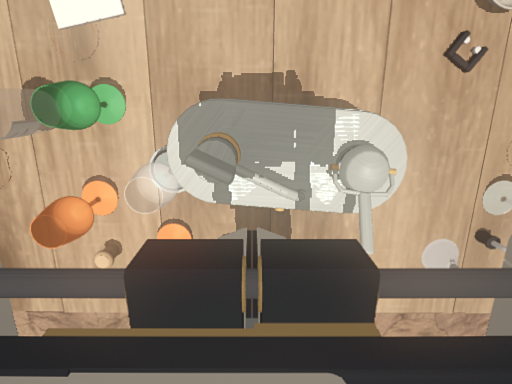

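The wrist picture shows the clear glass on its tray at (col 160,row 182), the wing at about (215,164), the mouth at about (301,195) and the bail tab from (362,195) to (367,250), pointing to -x. The points agree with the stated sizes: head to mouth 105 mm, tab about 69 mm in front of the pivot. I do the bail first, with closed fingers from its -x side.

```bash
python3 -m inch '[[[-30,32.5,0,0],[-31,32.5,0,0],[-31,32.5,0,0],[-30,32.5,0,0],[0,0,46,0],[0,0,46,0],[0,0,46,0],[0,0,40,0],[0,0,0,0]]]'
python3 - <<'E'
from h import *
c=shot('wrist');cv2.imwrite('pics/w2.png',c['img'])
for l,z in [('bail_tab',.237),('bail_pivot',.188)]:
    for d in place_of('wrist',l)[:2]: print(l,np.round(d['at'],1),round(d['conf'],2),onz(c,d['at'],z).round(3))
E
```

```text
time: 5.58
tool_pos: [0.4435, -0.0309, 0.2208]
tool_rot: [-3.14, 0.006, -0.0]
contact_force: [-0.2, 0.0, 0.8]
opening: 0.0003
bail_tab [154.5 236. ] 0.57 [ 0.497 -0.024  0.237]
```

View pics/w2.png

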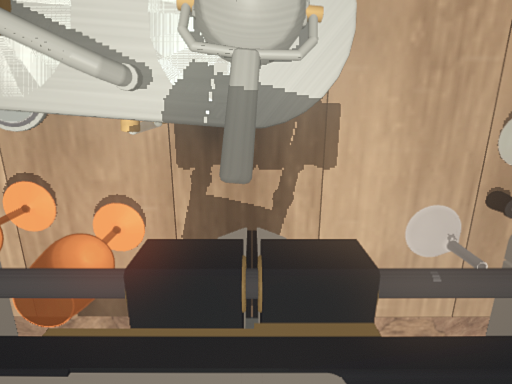

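The tab hangs straight ahead of the closed fingers, its end at (236,182). Pushing.

```bash
python3 -m inch '[[[15,-1,0,0],[14,-1,-2,0],[14,0,-4,0],[14,0,-4,0],[14,0,-4,0],[14,0,-3,0]]]' && python3 -m inch '[[[14,0,-2,0],[14,0,0,0],[10,0,0,0],[0,0,0,0]]]'
python3 - <<'E'
from h import *
c=shot('wrist');cv2.imwrite('pics/w3.png',c['img'])
for l in ['bail_tab','bail_pivot']:
    for d in place_of('wrist',l)[:2]: print(l,np.round(d['at'],1),round(d['conf'],2),onz(c,d['at'],.26).round(3))
E
```

```text
time: 6.48
tool_pos: [0.5316, -0.0295, 0.2415]
tool_rot: [3.141, -0.003, -0.0]
contact_force: [-0.8, -1.6, 0.5]
opening: 0.0003
time: 6.98
tool_pos: [0.569, -0.0292, 0.2419]
tool_rot: [3.141, -0.001, 0.0]
contact_force: [-0.5, 0.5, -0.2]
opening: 0.0003
bail_tab [194.7 260.5] 0.72 [ 0.605 -0.033  0.26 ]
bail_tab [219.4 252.9] 0.18 [ 0.593 -0.03   0.26 ]
bail_pivot [217.3 252. ] 0.92 [ 0.594 -0.029  0.26 ]
```

View pics/w3.png

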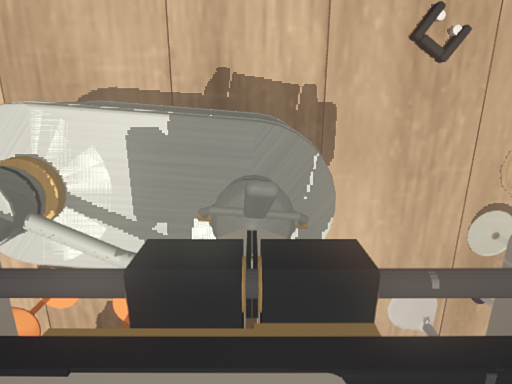

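The tab now lies past the crest, leaning to +x at (260,195), which fits the clamped position. Next I rise and move over the head.

```bash
python3 -m inch '[[[0,0,-46,0],[0,0,-46,0],[0,0,-46,0],[0,-55,0,0],[0,-55,0,0],[0,-54,0,0],[0,0,0,0]]]' -1 20
python3 - <<'E'
from h import *
W=shot('wrist')
cv2.imwrite('pics/w4.png',cv2.resize(W['img'][60:260,60:460],None,fx=2,fy=2))
w1=dict(W);T=np.eye(4);T[:3,:3]=R.from_euler('xyz',[3.141,0,.002]).as_matrix();T[:3,3]=[.5672,.0989,.4003]
X=T@np.array(W['T_tool_cam']);w1['e']=X[:3,3];w1['R']=X[:3,:3]
L=['head_grip','spout_mouth','pour_glass_center','bail_tab']
z=dict(head_grip=.24,spout_mouth=.177,bail_tab=.263,pour_glass_center=.0855)
for l in L:
    for d in place_of('wrist',l)[:3]: print('wrist',l,np.round(d['at'],1),round(d['conf'],2),onz(W,d['at'],z[l]).round(3))
cs=[(n,shot(n)) for n in ['scene','top']]
for n,c in cs:
    for l in L:
        for d in place_of(n,l)[:3]: print(n,l,np.round(d['at'],1),round(d['conf'],2),onz(c,d['at'],z[l]).round(3))
o=observe();print(o['qpos'].round(3))
for X in ([.568,.137,.24],[.525,.231,.0855],[.531,.039,.177]):print(X,proj(W,X))
E
```

```text
time: 8.0
tool_pos: [0.5673, 0.1381, 0.3798]
tool_rot: [-3.141, 0.0, 0.005]
contact_force: [0.1, -0.7, -0.8]
opening: 0.0658
wrist head_grip [169.5 249.2] 0.71 [0.581 0.141 0.24 ]
wrist spout_mouth [199.6 336.5] 0.77 [0.532 0.04  0.177]
wrist pour_glass_center [214.5  97.3] 0.83 [0.479 0.366 0.085]
wrist pour_glass_center [279.4 249.7] 0.75 [0.372 0.14  0.086]
wrist pour_glass_center [182.5 185.2] 0.66 [0.528 0.233 0.086]
wrist bail_tab [147.3 450.8] 0.78 [ 0.606 -0.03   0.263]
wrist bail_tab [173.9 401.9] 0.67 [0.583 0.009 0.263]
wrist bail_tab [169.6 249.9] 0.51 [0.586 0.14  0.263]
scene head_grip [165.8 262.9] 0.57 [0.573 0.132 0.24 ]
scene spout_mouth [200.4 267.8] 0.8 [0.519 0.038 0.177]
scene spout_mouth [137.3 221. ] 0.38 [0.611 0.437 0.177]
scene pour_glass_center [182.2 200.4] 0.9 [0.451 0.356 0.085]
scene pour_glass_center [191.6 233.8] 0.83 [0.517 0.233 0.085]
scene pour_glass_center [166.9 237.9] 0.83 [0.618 0.341 0.085]
scene bail_tab [181.1 305.1] 0.52 [ 0.61  -0.039  0.263]
top spout_mouth [182.9 266.5] 0.37 [0.532 0.039 0.177]
top pour_glass_center [192.9 209.7] 0.69 [0.521 0.229 0.085]
top pour_glass_center [230.2 196.3] 0.65 [0.373 0.238 0.085]
top pour_glass_center [238.8 224.6] 0.6 [0.359 0.142 0.086]
top bail_tab [149.9 290.9] 0.44 [ 0.609 -0.023  0.263]
[ 0.102  0.399  1.028 -0.     1.715  1.673]
[0.568, 0.137, 0.24] [182.9, 252.9]
[0.525, 0.231, 0.0855] [184.8, 186.8]
[0.531, 0.039, 0.177] [200.8, 337.1]
```

View pics/w4.png

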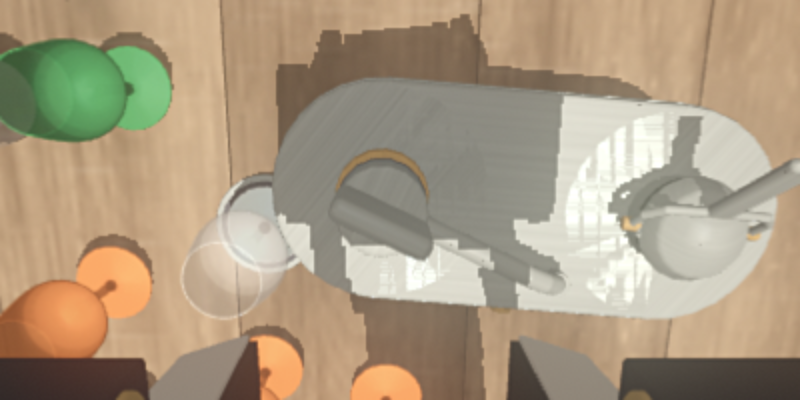

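```bash
python3 -m inch '[[[13,-1,0,-0.185],[0,0,0,-0.185],[0,0,0,-0.185],[0,0,0,-0.185],[0,0,0,-0.185],[0,0,0,-0.185],[0,0,0,-0.185],[0,0,0,-0.185],[0,0,0,-0.185],[0,0,0,-0.185]]]' -1 20 && python3 -m inch '[[[0,0,0,-0.185],[0,0,0,-0.185],[0,0,0,-0.185],[0,0,0,-0.185],[0,0,0,-0.185],[0,0,0,-0.185],[0,0,0,-0.185],[0,0,0,-0.185],[0,0,0,-0.185],[0,0,0,-0.185]]]' && python3 -m inch '[[[0,0,20,-0.185],[0,0,20,-0.185],[0,0,20,-0.185],[0,0,0,-0.015],[0,0,0,0]]]'
python3 - <<'E'
from h import *
W=shot('wrist')
cv2.imwrite('pics/w5.png',W['img'])
L=['head_grip','spout_mouth','pour_glass_center']
z=dict(head_grip=.24,spout_mouth=.177,bail_tab=.263,pour_glass_center=.0855)
for l in L:
    for d in place_of('wrist',l)[:3]: print('wrist',l,np.round(d['at'],1),round(d['conf'],2),onz(W,d['at'],z[l]).round(3))
o=observe();print(o['qpos'].round(3))
for d in (.24,.257): 
  T=T_tool(); p=T[:3,3]; print('below tcp',proj(W,[p[0],p[1],d]))
E
```

```text
time: 10.0
tool_pos: [0.5811, 0.1358, 0.3797]
tool_rot: [-3.142, 0.0, 1.856]
contact_force: [1.3, -0.5, 0.5]
opening: 0.0919
time: 11.25
tool_pos: [0.5812, 0.1358, 0.3797]
tool_rot: [-3.142, -0.0, -2.577]
contact_force: [1.0, 0.6, -0.4]
opening: 0.0917
time: 11.88
tool_pos: [0.5815, 0.1358, 0.3206]
tool_rot: [-3.14, 0.001, -2.017]
contact_force: [0.7, 0.3, 0.3]
opening: 0.0918
wrist head_grip [200.9 256.1] 0.56 [0.58  0.137 0.24 ]
wrist spout_mouth [ 61.3 256.8] 0.6 [0.533 0.042 0.177]
wrist pour_glass_center [211.  327.8] 0.96 [0.522 0.234 0.086]
wrist pour_glass_center [168.8 423.6] 0.91 [0.395 0.234 0.086]
wrist pour_glass_center [302.2 279.9] 0.7 [0.632 0.33  0.085]
[ 0.101  0.432  1.133 -0.     1.576 -2.596]
below tcp [200.1, 253.3]
below tcp [207.2, 253.5]
```

View pics/w5.png

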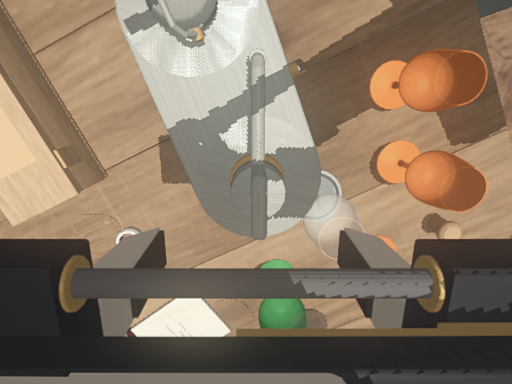

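The wing is seen end-on at column 259 (tool centre line at 253), and the rays from two views meet at z of about 0.24. The head axis is at (0.580, 0.137), the glass at (0.523, 0.233). I descend and grip.

```bash
python3 -m inch '[[[0,3,30,0],[0,0,25,0],[0,0,22,0],[0,0,20,0],[0,0,0,0]]]' -1 && python3 -m inch '[[[0,0,0,0],[0,0,0,0],[0,0,0,0],[0,0,0,0],[0,0,0,0],[0,0,0,0],[0,0,0,0]]]' 1 40
python3 - <<'E'
from h import *
o=observe();p=np.array(o['tool_pos'])
h=np.array([.580,.137]);g=np.array([.5235,.233]);m=h+.110*np.array([np.cos(o['tool_rot'][2]),np.sin(o['tool_rot'][2])])
a=o['tool_rot'][2];b=np.arctan2(*(g-h)[::-1]);print('dist',np.linalg.norm(g-h),'spout',a%6.283,'glass',b,'cw turn',(a-b)%6.283,o['qpos'].round(2))
E
```

```text
time: 12.7
tool_pos: [0.5778, 0.1369, 0.2217]
tool_rot: [3.139, -0.001, -2.014]
contact_force: [-0.4, 0.0, -0.0]
opening: 0.0918
time: 13.58
tool_pos: [0.5784, 0.137, 0.2226]
tool_rot: [3.142, -0.0, -2.013]
contact_force: [0.8, 0.1, -1.0]
opening: 0.0264
dist 0.11139232469070748 spout 4.269574404047226 glass 2.102747977117593 cw turn 2.1668264269296342 [ 0.1   0.47  1.33 -0.    1.34 -2.6 ]
```

```bash
python3 -m inch '[[[0,0,0,0],[0,0,0,0],[0,0,0,0]]]' 1 40 && python3 -m inch '[[[0,0,0.2,0.16],[0,0,0.2,0.18],[0,0,0.2,0.18],[0,0,0.2,0.18],[0,0,0.2,0.18],[0,0,0.2,0.18],[0,0,0.2,0.18],[0,0,0.2,0.18],[0,0,0.2,0.18],[0,0,0,0]]]' && python3 -c "
from h import *
W=shot('wrist')
for l,z in [('spout_mouth',.177),('pour_glass_center',.0855)]:
    for d in place_of('wrist',l)[:3]: print('wrist',l,np.round(d['at'],1),round(d['conf'],2),onz(W,d['at'],z).round(3))
print(observe()['torque'].round(2))"
```

```text
time: 13.95
tool_pos: [0.5771, 0.1377, 0.2227]
tool_rot: [3.139, -0.001, -2.013]
contact_force: [-6.2, 1.2, 2.3]
opening: 0.0115
time: 15.2
tool_pos: [0.5763, 0.1398, 0.2211]
tool_rot: [3.14, -0.006, 2.669]
contact_force: [-7.8, 8.3, 4.9]
opening: 0.0116
wrist spout_mouth [ 41.8 256.5] 0.84 [0.484 0.191 0.177]
wrist pour_glass_center [137.7 471.2] 0.87 [0.629 0.335 0.086]
wrist pour_glass_center [ 83.6 324.2] 0.79 [0.527 0.236 0.086]
[ 1.8   1.32 -0.1 ]
```

```bash
python3 -m inch '[[[0,0,0.2,0.16],[0,0,0.2,0.16],[0,0,0.1,0.14],[0,0,0,0],[0,0,0,0]]]' && python3 -c "
from h import *
W=shot('wrist');cv2.imwrite('pics/w6.png',cv2.resize(W['img'][:200,156:356],None,fx=3,fy=3,interpolation=cv2.INTER_CUBIC))
for n in ['wrist','top','scene']:
  if n!='wrist': W=shot(n)
  for l,z in [('spout_mouth',.175),('pour_glass_center',.0855)]:
    for d in place_of(n,l)[:3]: print(n,l,np.round(d['at'],1),round(d['conf'],2),onz(W,d['at'],z).round(3))
  for X in ([.526,.235,.163],[.526,.235,.0855]): print(proj(W,X))
print(observe()['torque'].round(2))"
```

```text
time: 15.98
tool_pos: [0.5768, 0.1403, 0.2206]
tool_rot: [3.141, -0.006, 2.211]
contact_force: [-6.4, 10.0, 4.5]
opening: 0.012
wrist spout_mouth [ 38.7 254.8] 0.6 [0.515 0.229 0.175]
wrist spout_mouth [262.8 251.6] 0.22 [0.598 0.114 0.175]
wrist pour_glass_center [ 39.9 445.1] 0.96 [0.633 0.335 0.086]
wrist pour_glass_center [40.8 47.6] 0.9 [0.37  0.138 0.086]
wrist pour_glass_center [ 60.3 271.6] 0.57 [0.528 0.237 0.086]
[45.1, 275.3]
[60.5, 268.7]
top pour_glass_center [229.1 196.5] 0.78 [0.377 0.238 0.085]
top pour_glass_center [194.  208.5] 0.57 [0.516 0.232 0.085]
top pour_glass_center [237.3 228.3] 0.55 [0.366 0.131 0.085]
[178.0, 206.5]
[191.6, 208.4]
scene pour_glass_center [203.1 208.2] 0.65 [0.408 0.24  0.085]
scene pour_glass_center [180.6 203.5] 0.65 [0.466 0.357 0.085]
scene pour_glass_center [165.1 239.2] 0.63 [0.629 0.347 0.085]
[174.1, 234.6]
[190.3, 235.4]
[ 2.07  1.04 -0.13]
```

View pics/w6.png

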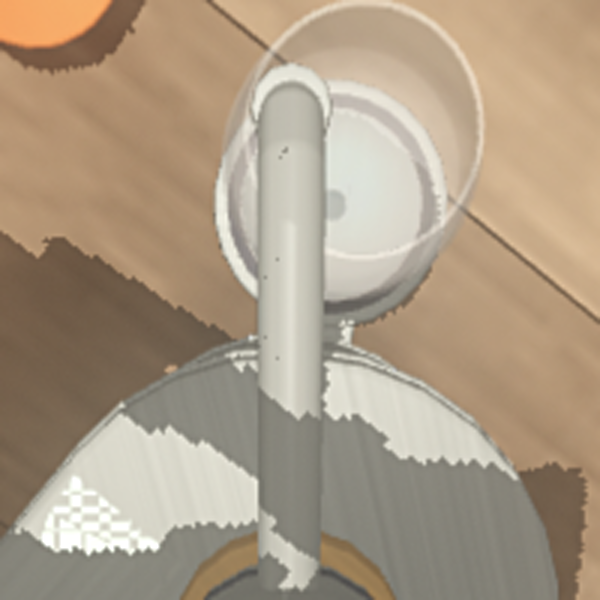

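```bash
python3 -m inch '[[[0,0,0.1,0.08],[0,0,0.1,0.08],[0,0,0,0],[0,0,0,0]]]' && python3 -c "
from h import *
W=shot('wrist');cv2.imwrite('pics/w7.png',cv2.resize(W['img'][:150,181:331],None,fx=4,fy=4,interpolation=cv2.INTER_CUBIC))
for n in ['wrist']:
  for l,z in [('spout_mouth',.175),('pour_glass_center',.0855)]:
    for d in place_of(n,l)[:3]: print(n,l,np.round(d['at'],1),round(d['conf'],2),onz(W,d['at'],z).round(3))
  for X in ([.526,.235,.163],[.526,.235,.0855]): print(proj(W,X))
"
```

```text
time: 16.92
tool_pos: [0.577, 0.1404, 0.2205]
tool_rot: [3.141, -0.006, 2.051]
contact_force: [-6.0, 11.7, 3.5]
opening: 0.0117
wrist spout_mouth [ 39.5 251. ] 0.83 [0.528 0.236 0.175]
wrist pour_glass_center [ 57.  252.4] 0.83 [0.529 0.238 0.086]
wrist pour_glass_center [  5.6 423.3] 0.63 [0.633 0.336 0.086]
wrist pour_glass_center [74.2 33.8] 0.57 [0.37  0.141 0.086]
[43.3, 246.6]
[59.2, 247.9]
```

View pics/w7.png

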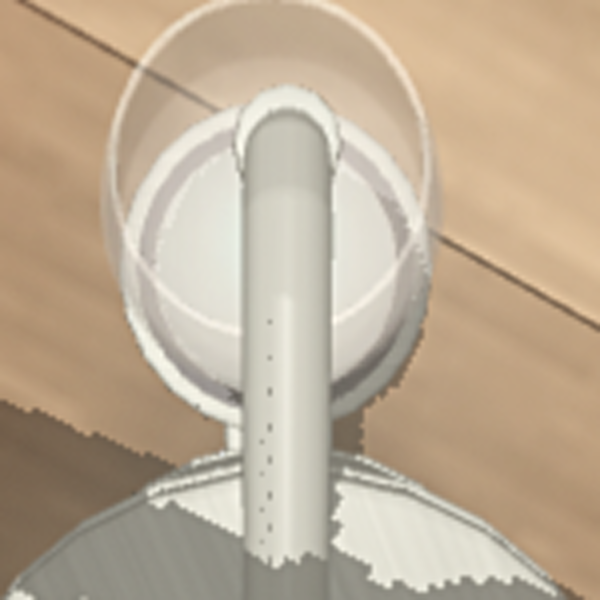

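Rim centre is at crop column about 270 and the spout at about 288, so it is roughly 3.5 mm past. I turn back 0.03 rad, release and rise.

```bash
python3 -m inch '[[[0,0,0,-0.03],[0,0,0,0],[0,0,0,0]]]' && python3 -m inch '[[[0,0,0,0],[0,0,0,0],[0,0,0,0],[0,0,0,0],[0,0,0,0],[0,0,0,0],[0,0,0,0],[0,0,0,0],[0,0,0,0],[0,0,0,0]]]' -1 && python3 -m inch '[[[0,0,-20,0],[0,0,-40,0],[0,0,-50,0],[0,0,-40,0],[0,0,0,0],[0,0,0,0]]]' && python3 -c "
from h import *
W=shot('wrist');cv2.imwrite('pics/w8.png',W['img'])
for n in ['wrist','top','scene']:
  if n!='wrist': W=shot(n)
  for l,z in [('spout_mouth',.175),('pour_glass_center',.0855),('bail_tab',.263),('head_grip',.238)]:
    for d in place_of(n,l)[:3]: print(n,l,np.round(d['at'],1),round(d['conf'],2),onz(W,d['at'],z).round(3))
"
```

```text
time: 17.45
tool_pos: [0.5769, 0.1404, 0.2205]
tool_rot: [3.141, -0.006, 2.081]
contact_force: [-4.1, 11.9, 3.4]
opening: 0.0119
time: 18.7
tool_pos: [0.5784, 0.137, 0.2202]
tool_rot: [-3.142, 0.0, 2.08]
contact_force: [1.4, 0.7, 0.8]
opening: 0.092
time: 19.45
tool_pos: [0.5782, 0.137, 0.3693]
tool_rot: [-3.14, -0.0, 2.08]
contact_force: [-0.4, 0.9, -1.2]
opening: 0.0917
wrist spout_mouth [ 61.3 253.7] 0.87 [0.527 0.236 0.175]
wrist pour_glass_center [ 66.7 253.5] 0.91 [0.526 0.238 0.086]
wrist pour_glass_center [  6.5 158.5] 0.72 [0.391 0.242 0.086]
wrist pour_glass_center [ 35.4 367.5] 0.63 [0.631 0.339 0.086]
wrist bail_tab [348.7 191.7] 0.63 [ 0.606 -0.031  0.263]
wrist head_grip [181.7 251.1] 0.93 [0.578 0.139 0.238]
top spout_mouth [177.1 291.3] 0.59 [ 0.571 -0.036  0.175]
top pour_glass_center [227.1 196.6] 0.77 [0.384 0.239 0.085]
top pour_glass_center [191.3 209.3] 0.59 [0.528 0.232 0.085]
top pour_glass_center [239.1 224. ] 0.55 [0.357 0.143 0.085]
top bail_tab [151.4 289.1] 0.64 [ 0.602 -0.018  0.263]
scene spout_mouth [170.9 236.9] 0.86 [0.535 0.232 0.175]
scene pour_glass_center [202.4 203.7] 0.93 [0.397 0.254 0.085]
scene pour_glass_center [226.5 215.8] 0.92 [0.36  0.125 0.085]
scene pour_glass_center [191.4 235.4] 0.88 [0.522 0.23  0.085]
scene bail_tab [180.6 304.1] 0.65 [ 0.609 -0.035  0.263]
scene head_grip [166.2 262.3] 0.55 [0.572 0.133 0.238]
```

View pics/w8.png

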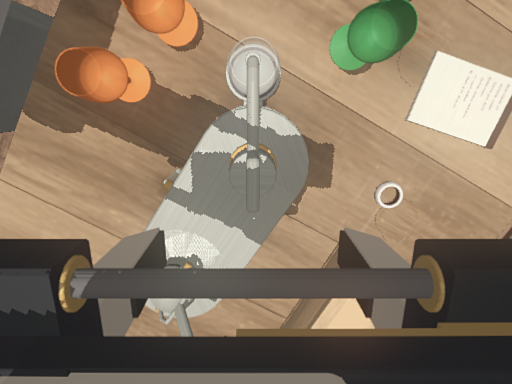

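In the picture the spout runs centrally over the clear glass, its mouth at (253,61) with the glass at (253,67), and the bail tab lies on the +x side at (192,349). Handing in.

```bash
python3 -c "
from h import *
print(hand_in())"
```

```text
the job is handed in; nothing more can be done
None
```

The dispenser is ready to pour: the bail is clamped over the lid and the spout's mouth hangs over the glass on the tray. I handed the job in at about 20 s, with the gripper open and clear above the head. `hand_in()` gave no verdict.

- **Bail:** I pushed it over its crest from the -x side with closed fingers. All three cameras then put the tab at about (0.606, -0.03, 0.263). That is 40 mm to the +x side of the pivot, where the 1.44 rad stop should hold it.
- **Pour head:** I gripped the wing, turned it about 2.2 rad clockwise and then 0.03 rad back to correct a small overshoot.
- **Spout over glass:** The last wrist view put the mouth at (0.527, 0.236) and the glass axis at (0.526, 0.238), about 2 mm apart.
- **Glass:** It still measured within about 5 mm of its first position and stood upright in the last picture.

**Checks that disagreed:**
- The scene camera, which sees the head less well, put mouth and glass about 13 mm apart, but its points scatter by about 1 cm.
- The top camera's last mouth detection was false; it landed on the filler.
- I relied on the close wrist views.
- I did not look again at the spare glass, funnel or bottle after the moves. The tool stayed above or well away from them.

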